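# Find a sign bar's balance point and clip its hanger there

## Task

The wooden sign bar on the balancing stand is heavier on one side because of a weight hidden inside it. Gently slide it lengthwise over the steel edge, without lifting it off the stand or pressing it hard onto it, until it stays level by itself when let go. Then mark the balance point: set the steel hanging clip astride the bar right above the edge, so that bar and clip stay balanced on their own, and leave the other things where they are.

Things in the scene. Friction and masses are not known exactly. Their poses are not given: they have to be found in the camera images.
- stand_edge (a point): Centre of the top of the stand's steel edge, 60 mm above the counter; z up, y along the bar. The edge runs 30 mm along x; its flat top is 6 mm wide along y, so the bar stays level when its balance point is within about 3 mm of the centre line. Unbalanced, the bar leans 0.094 rad, heavy side down on a rest.
- bar_center (a point): Middle of the dark wooden bar: 20 mm wide (x), 340 mm long (y), 16 mm high (z), 300 g. It lies in the forks on the edge; its axes agree with the stand's but for the lean and up to 0.04 rad of turn. At the start its +y end is down and its middle is 39 to 47 mm to +y of the edge. More than 25 N between bar and stand is too hard.
- clip_center (a point): Centre of the loose steel hanging clip (about 50 g), 25 mm above its foot. An upright tab, 12 mm along x, 20 mm along y, rises from the saddle (15 mm above the foot) to 49 mm above the foot: grip it across x. A small wire eye tops it, to 68 mm. Seated on the bar, this point is 23 mm above the bar's middle.
- stand: Fixed balancing stand: wooden base 70 x 210 mm (long side along y); origin under the edge on the counter, axes as stand_edge. At y = +85 and -85 mm stand forked aluminium rests, 10 mm thick along y, 37 mm wide along x: floors 8 mm lower than the edge, cheeks to 9 mm above it, guiding the bar with 2.5 mm play each side.
- bar: The bar; origin at the centre of its underside, 8 mm below bar_center. A hidden weight puts its balance point up to 28 mm to either side of the middle along y. A leaning bar slides freely (1 to 3 N) only along its own leaning axis; moved level while held, it loads the edge. Raising its middle 25 mm over the edge's top counts as lifting off.
- clip: The clip, standing on its two legs; origin at the centre of its foot, same axes as clip_center. The saddle is 33 mm wide (x), 24 mm long (y); between its 4 mm thick legs is a slot 25 mm wide along x and 10 mm high, open below and along y, that goes over the bar; its roof rests on the bar's top.
- pin_tin: Bystander: round green tin, 63 mm across, 23 mm high, origin under its centre. Not to be moved.
- thread_cream: Bystander: cream thread spool standing upright, 30 mm across, 45 mm high, origin under its centre. Not to be moved.
- tape_measure: Bystander: round spring tape measure, 52 x 79 x 15 mm, lying flat, origin under its centre. Not to be moved.
Things that resemble listed ones, but are neither listed nor needed, are in the scene too. What is shaped like the clip but pink is not meant.

How it is judged:
On the way:
1. the bar, let go, stays level on the steel edge alone, without the clip (angle between bar_center's own z axis and vertical below 0.035 rad and contact force between bar and stand above 0.8 N and linear speed of bar below 0.01 m/s and angular speed of bar below 0.05 rad/s and contact force between the fingers and bar below 0.02 N and z of bar_center in the frame of stand_edge above 0.005 m and horizontal distance between clip_center and stand_edge above 0.08 m), for 0.3 s.
At the end, for the whole second after the job is handed in: The bar lies at rest on the steel edge, level within 0.035 rad and touched only by stand and clip; the clip sits upright astride it, seated on its top, within 7 mm (along the bar) of the edge's centre line; both are let go (angle between bar_center's own z axis and vertical below 0.035 rad and contact force between bar and stand above 0.8 N and linear speed of each of bar, clip below 0.01 m/s and angular speed of bar below 0.05 rad/s and contact force between the fingers and bar below 0.02 N and z of bar_center in the frame of stand_edge above 0.005 m and y of clip_center in the frame of stand_edge between -0.007 and 0.007 m and x of clip_center in the frame of bar_center between -0.005 and 0.005 m and z of clip_center in the frame of bar_center between 0.018 and 0.026 m and angle between clip_center's own z axis and vertical below 0.08 rad and contact force between the fingers and clip below 0.02 N and contact force between clip and bar above 0.1 N).
It fails at once if the bar is pressed onto or against the stand with more than 25 N (contact force between bar and stand above 25 N).
It fails at once if the bar is lifted off: its middle more than 25 mm above the steel edge (z of bar_center in the frame of stand_edge above 0.025 m).
It fails at once if a bystander is shifted by more than 20 mm (distance of any of pin_tin, thread_cream, tape_measure from where it was at the start of the episode above 0.02 m).
It also fails if it takes over 72 s, if anything falls off the work surface, if the arm or the gripper's body presses on something with over 40 N, if the wrist force passes 120 N, or if a joint passes its speed limit or range.

## Robot

A 6-joint arm with a two-finger parallel gripper is mounted at the origin on a cart in front of the work surface, level with it; the furniture and walls round the work are solid. World frame = base frame: x ahead of the robot, y to its left, z up, the work surface at z = 0. Lengths are in m, angles in rad, forces in N, time in s.
With the tool pointing down it reaches from about 0.25 to 0.775 m from the base axis. Payload 4 kg.
Tool frame: the origin (TCP) lies at the centre of the arm's flange, where the gripper is bolted on; the fingertips stand 199 mm ahead of it and the grasp point (between the pads) lies 180 mm ahead of it (robot.tcp_to_tips is the z of the fingertips in the tool frame, in m); z points along the fingers, y is the line along which they close (so a half turn about z gives the same grasp; the last joint's range is limited). The gripper opens to 94 mm and grips with 3 to 60 N. Pads are 16 mm wide; open, the fingers measure 119 mm over their backs; the gripper's body (75 mm by 177 mm) begins 78 mm behind the grasp point.
Start: joints at [1.086, 0.087, 1.371, -0, 1.684, -0.103], TCP at [0.205, 0.51, 0.405] pointing down, gripper open.
Joint ranges: [-3.1, 3.1], [-0.76, 2.03], [0.27, 2.55], [-1.08, 4.22], [0.17, 2.65], [-2.57, 2.57]. Speed limits (rad/s): [2.79, 2.79, 3.14, 3.14, 3.14, 3.14].

## Interface

Orientations are given as [roll, pitch, yaw] about the fixed x, y, z axes, in that order (R = Rz(yaw) Ry(pitch) Rx(roll)).
In Python, from bench import robot gives the robot as it stands.
- The arm moves only by the tool play_rows, never from a script. Its arguments are lists of equal length, an entry for each row: "translation": the shift along the tool's x, y, z scaled (see below), a list of three; "twist": the turn, a rotation vector about the tool's x, y, z scaled (see below), a list of three; "gripper": the opening, from -1 (shut) to 1 (fully open). A call has 1 to 8 rows; each row shifts and turns the commanded pose from where the row before left it, along the tool's axes as they then stand; what a row does not reach is not made up. The controller multiplies each number of a shift by 0.04 m and each number of a turn by 0.1 rad. A row lasts 1/10 s, in which the tool goes at most 50 mm and 8.59 degrees, less where a joint would pass 70% of its speed; a pose out of reach is approached as far as the arm can. A call with a number of a shift or a turn outside -1 to 1 is refused whole. A call with a gripper value outside its range is refused whole. The fingers move at their own pace and stop on an object; the grip force is fixed at half the most. Time passes only in rows, so rows that do not move let the fingers close. It gives the time, the measured TCP pose, the force, the opening and the grip force at its end, in the units of the state.
- robot.get_obs(): the state, without advancing time (a new reading comes with each control period).
- robot.snapshot(name): name is "scene" or "side" or "wrist"; returns the picture (400x640x3 uint8, red, green, blue); there is no depth.
- robot.camera_model(name): a dict with "camera_matrix" (3x3 intrinsics, pixels), "k1" (the pictures are not rectified: a ray, as slopes to the right and down, at radius r is drawn at 1 + k1 r^2 times it, then the intrinsics apply), "rvec" (rotation vector, rad) and "tvec" (3), from world to camera coordinates, as OpenCV has them. Camera axes: x right, y down, z forward; pixel columns grow to the right and rows downward; lengths in m; the calibration is good to about 2 mm. A picture is of the moment at which its call begins: read the wrist's pose just before it. camera_model takes no time and is no camera call; for the wrist camera it gives the pose at the moment of the call.
- robot.close_job(): hands the job in; it is judged then, once.
Trained networks look in the newest picture that a camera, given by its name, has taken for a name from the list of things; names that differ only in an ending like _2 or _b are one class to them, and where a whole thing is asked for, a point or a joint stands for the part that bears it (a point fixed in the world has none). Each returns a list of dicts, best first, with "score" (0 to 1); they miss things now and then, are a little off and sometimes report something else, mostly with a low value. They report only what shows in the picture. A call takes as long as a camera call. They do not tell look-alikes from the thing itself.
- robot.recognise(name, camera): "centre" ([x, y, z] in m, in world coordinates, good to about 4 mm: the middle of the surface that is visible of it).
- robot.spot_point(name, camera): "centre" ([x, y, z] in m, in world coordinates, good to about 4 mm: a listed point, or the origin of a listed thing).
The state is a dict: "time": time; "joint_positions": joint angles; "qvel": joint speeds; "joint_torque": joint torques, N m; "tool_pos": TCP position; "ee_rot": TCP orientation; "wrist_force": force on the tool from outside, world axes, zero at the start; "wrist_torque": the same for the moment, N m; "width": finger opening in m; "finger_force": force on a finger pad.
Only numpy, scipy, OpenCV 4.12 (cv2) and the standard library are available. Lean on these libraries where they do the work, as an engineer would, in place of code of your own. Each camera call takes 0.05 s, during which the arm holds its last target. There are 200 camera calls.

## Working session

There is one attempt and no reset: what is moved stays moved. The work goes in short steps, Python scripts to look and compute and a tool call to move; the robot and the scene stay as the last step left them, time stands still between calls to the robot, and variables do not carry over. Pictures are saved under pics/ and viewed, at most 11 in all, crops included, and the job is handed in when it is done.

Besides the shell and the picture viewer there is one more tool, called after ">>>" in YAML: its name, and indented under it one key for each argument. play_rows: Moves the arm, as the interface text tells. Its arguments: {"type":"object","properties":{"translation":{"type":"array","items":{"type":"array","items":{"type":"number","minimum":-1,"maximum":1}}},"twist":{"type":"array","items":{"type":"array","items":{"type":"number","minimum":-1,"maximum":1}}},"gripper":{"type":"array","items":{"type":"number"}}},"required":["translation","twist","gripper"]}

```bash
ls; mkdir -p pics
cat > h.py <<'E'
import numpy as np, cv2
from bench import robot
from scipy.spatial.transform import Rotation as R
def snap(cam,fn):
    im=robot.snapshot(cam); cv2.imwrite('pics/'+fn,cv2.cvtColor(im,cv2.COLOR_RGB2BGR)); return im
def ray(cam,u,v):
    m=robot.camera_model(cam);K=np.array(m['camera_matrix']);x=(u-K[0,2])/K[0,0];y=(v-K[1,2])/K[1,1]
    d=np.array([x,y]);s=d.copy()
    for _ in range(20): s=d/(1+m['k1']*(s@s))
    Rm=cv2.Rodrigues(np.array(m['rvec'],float))[0];t=np.array(m['tvec'],float).ravel()
    return -Rm.T@t, Rm.T@np.array([s[0],s[1],1])
def atz(cam,u,v,z):
    o,d=ray(cam,u,v); return o+d*(z-o[2])/d[2]
def proj(cam,p):
    m=robot.camera_model(cam);K=np.array(m['camera_matrix'])
    Rm=cv2.Rodrigues(np.array(m['rvec'],float))[0];c=Rm@np.array(p)+np.array(m['tvec'],float).ravel()
    s=c[:2]/c[2]; s=s*(1+m['k1']*(s@s)); return s*[K[0,0],K[1,1]]+[K[0,2],K[1,2]]
E
python3 - <<'E'
from h import *
np.set_printoptions(precision=4,suppress=True)
for c in ['scene','side']:
    snap(c,c+'0.png')
    for n in ['stand','bar','clip','pin_tin','thread_cream','tape_measure']:
        print(c,n,[(np.round(r['centre'],4),round(r['score'],2)) for r in robot.spot_point(n,c)][:4])
    for n in ['stand_edge','bar_center','clip_center']:
        print(c,n,[(np.round(r['centre'],4),round(r['score'],2)) for r in robot.spot_point(n,c)][:4])
print(robot.get_obs())
E
```

```text
pics
scene stand [(array([0.5369, 0.0491, 0.0021]), 0.62)]
scene bar [(array([0.5352, 0.0937, 0.0563]), 0.81)]
scene clip [(array([ 0.3814, -0.3854,  0.0022]), 0.78), (array([ 0.463 , -0.3624,  0.0012]), 0.68)]
scene pin_tin [(array([ 0.6416, -0.1069, -0.0007]), 0.85)]
scene thread_cream [(array([ 0.6826, -0.3558,  0.0003]), 0.7), (array([ 0.6481, -0.1037, -0.0013]), 0.41)]
scene tape_measure [(array([ 0.7343,  0.0819, -0.001 ]), 0.58)]
scene stand_edge [(array([0.5366, 0.0527, 0.0617]), 0.68)]
scene bar_center [(array([0.5261, 0.1016, 0.0633]), 0.64), (array([ 0.6845, -0.3581,  0.001 ]), 0.6)]
scene clip_center [(array([ 0.4606, -0.3661,  0.0252]), 0.76), (array([0.5357, 0.0508, 0.0595]), 0.66), (array([ 0.3839, -0.3841,  0.0262]), 0.64)]
side stand [(array([ 0.535 ,  0.0542, -0.0001]), 0.9), (array([ 0.4601, -0.3698,  0.0213]), 0.42)]
side bar [(array([0.5301, 0.0964, 0.0604]), 0.65)]
side clip [(array([ 0.3819, -0.3851, -0.0018]), 0.4)]
side pin_tin [(array([ 0.6426, -0.1084, -0.0024]), 0.65)]
side thread_cream [(array([ 0.6849, -0.3575, -0.0013]), 0.72)]
side tape_measure [(array
[... 183 characters left out ...]
-0.0033]), 0.74), (array([0.5282, 0.097 , 0.0617]), 0.64)]
side clip_center [(array([ 0.4625, -0.3687,  0.0246]), 0.6), (array([ 0.3859, -0.3862,  0.0284]), 0.5), (array([ 0.6854, -0.3537,  0.0001]), 0.19)]
{'time': 1.0, 'joint_positions': array([ 1.0859,  0.0872,  1.3707, -0.    ,  1.6836, -0.1031]), 'qvel': array([-0.0006,  0.0011,  0.0006,  0.0006,  0.0004, -0.0001]), 'joint_torque': array([  0.0006, -34.0052, -30.2603,   0.0719,   0.0237,   0.    ]), 'tool_pos': array([0.2049, 0.5104, 0.4047]), 'ee_rot': array([3.1415, 0.    , 2.7598]), 'wrist_force': array([ 0.5508, -0.4646,  0.1488]), 'wrist_torque': array([-0.0143, -0.0335,  0.007 ]), 'finger_force': 0.0, 'width': 0.09414931288609966}
```

View pics/scene0.png

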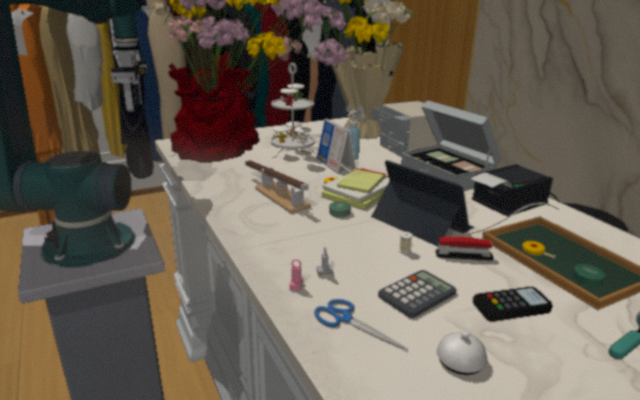

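View pics/side0.png

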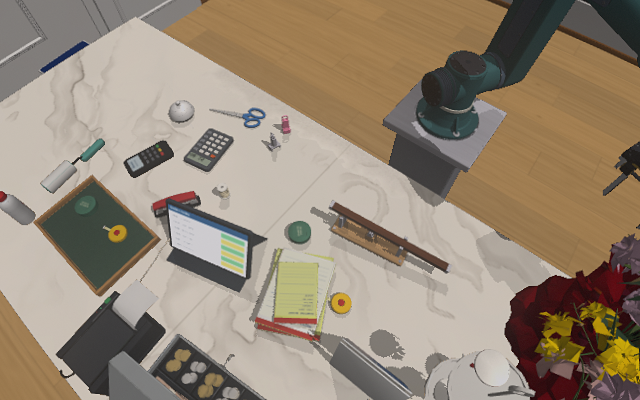

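The leaning bar is at scene px (275,178), with its far end at side px (447,268). The steel clip is at side px (271,142) and scene px (325,265), next to the pink look-alike. I'll write a row planner and move above the stand.

```bash
cat >> h.py <<'E'
np.set_printoptions(precision=4,suppress=True)
def pose():
    o=robot.get_obs(); return np.array(o['tool_pos']),R.from_euler('xyz',o['ee_rot'])
def plan(p1,yaw,n,roll=np.pi,pitch=0,start=None):
    p,r=start or pose(); r1=R.from_euler('xyz',[roll,pitch,yaw]); p1=np.array(p1,float)
    dp=(p1-p)/n; w=(r.inv()*r1).as_rotvec()/n
    T=[];W=[]
    for i in range(n):
        t=np.round(r.inv().apply(p+dp-p if 0 else p0next(p,p1,i,n)-p)/.04,2); T.append(t.tolist()); W.append(np.round(w/.1,2).tolist())
        p=p+r.apply(np.array(T[-1])*.04); r=r*R.from_rotvec(np.array(W[-1])*.1)
    print('T',T);print('W',W);print('end',p,r.as_euler('xyz')); return p,r
def p0next(p,p1,i,n): return p+(p1-p)/(n-i)
E
python3 - <<'E'
from h import *
m=robot.camera_model('wrist');p,r=pose()
Rm=cv2.Rodrigues(np.array(m['rvec'],float))[0];c=-Rm.T@np.array(m['tvec'],float).ravel()
print(r.inv().apply(c-p), r.inv().as_matrix()@Rm.T, m['camera_matrix'],m['k1'])
for uv in [(331,207),(447,268),(510,310)]: print(atz('side',*uv,.06))
print(atz('side',340,232,.01),atz('side',402,262,.01))
plan([.47,.08,.41],np.pi/2,16)
E
```

```text
[ 0.0819 -0.0001  0.0208] [[ 0.0006 -0.9598 -0.2808]
 [ 1.      0.0005  0.0003]
 [-0.0002 -0.2808  0.9598]] [[344.1584   0.     317.0713]
 [  0.     344.1584 195.32  ]
 [  0.       0.       1.    ]] 0.011333539446319723
[ 0.5505 -0.0724  0.06  ]
[0.51   0.2567 0.06  ]
[0.5098 0.4268 0.06  ]
[ 0.5744 -0.0216  0.01  ] [0.5433 0.1578 0.01  ]
T [[-0.63, -0.47, -0.01], [-0.67, -0.42, -0.01], [-0.7, -0.37, -0.01], [-0.72, -0.32, -0.01], [-0.74, -0.26, -0.01], [-0.76, -0.21, -0.01], [-0.78, -0.15, -0.01], [-0.78, -0.09, -0.01], [-0.79, -0.04, -0.01], [-0.79, 0.02, -0.01], [-0.79, 0.08, -0.01], [-0.78, 0.14, -0.0], [-0.77, 0.2, -0.01], [-0.75, 0.25, -0.0], [-0.72, 0.31, -0.01], [-0.7, 0.36, -0.0]]
W [[0.0, -0.0, 0.74], [0.0, -0.0, 0.74], [0.0, -0.0, 0.74], [0.0, -0.0, 0.74], [0.0, -0.0, 0.74], [0.0, -0.0, 0.74], [0.0, -0.0, 0.74], [0.0, -0.0, 0.74], [0.0, -0.0, 0.74], [0.0, -0.0, 0.74], [0.0, -0.0, 0.74], [0.0, -0.0, 0.74], [0.0, -0.0, 0.74], [0.0, -0.0, 0.74], [0.0, -0.0, 0.74], [0.0, -0.0, 0.74]]
end [0.4701 0.0802 0.4099] [ 3.1415 -0.0001  1.5758]
```

>>> play_rows:
  translation:
    - [-0.63,-0.47,0]
    - [-0.67,-0.42,0]
    - [-0.7,-0.37,0]
    - [-0.72,-0.32,0]
    - [-0.74,-0.26,0]
    - [-0.76,-0.21,0]
    - [-0.78,-0.15,0]
    - [-0.78,-0.09,0]
  twist:
    - [0,0,0.74]
    - [0,0,0.74]
    - [0,0,0.74]
    - [0,0,0.74]
    - [0,0,0.74]
    - [0,0,0.74]
    - [0,0,0.74]
    - [0,0,0.74]
  gripper: [-1,-1,-1,-1,-1,-1,-1,-1]

```text
time: 1.8
tool_pos: [0.3378, 0.2944, 0.4049]
ee_rot: [3.141, -0.0, 2.165]
wrist_force: [0.6, 0.7, -0.4]
width: 0.0336
finger_force: 0.0
```

>>> play_rows:
  translation:
    - [-0.79,-0.04,0]
    - [-0.79,0.02,0]
    - [-0.79,0.08,0]
    - [-0.78,0.2,0]
    - [-0.7,0.3,0]
    - [-0.65,0.35,0]
    - [-0.6,0.4,0]
    - [-0.5,0.4,0]
  twist:
    - [0,0,0.74]
    - [0,0,0.74]
    - [0,0,0.74]
    - [0,0,0.74]
    - [0,0,0.6]
    - [0,0,0.5]
    - [0,0,0.4]
    - [0,0,0.3]
  gripper: [-1,-1,-1,-1,-1,-1,-1,-1]

```text
time: 2.6
tool_pos: [0.4852, 0.1042, 0.4048]
ee_rot: [3.141, 0.0, 1.69]
wrist_force: [-0.3, 0.4, -0.4]
width: 0.0004
finger_force: 0.0
```

>>> play_rows:
  translation:
    - [0,0,0]
    - [0,0,0]
  twist:
    - [0,0,0]
    - [0,0,0]
  gripper: [-1,-1]

```text
time: 2.8
tool_pos: [0.4845, 0.1053, 0.4045]
ee_rot: [-3.141, -0.001, 1.691]
wrist_force: [-0.2, -0.4, 0.3]
width: 0.0005
finger_force: 0.0
```

Run:
```python
from h import *
print(pose()[0],pose()[1].as_euler('xyz'))
im=snap('wrist','w1.png')
for n in ['stand','bar','tape_measure']:
    print(n,[(np.round(r['centre'],4),round(r['score'],2)) for r in robot.spot_point(n,'wrist')][:4])
for n in ['stand_edge','bar_center']:
    print(n,[(np.round(r['centre'],4),round(r['score'],2)) for r in robot.spot_point(n,'wrist')][:4])
```

```text
[0.4845 0.1053 0.4045] [-3.1407 -0.0007  1.6912]
stand [(array([ 0.5371,  0.052 , -0.0025]), 0.82)]
bar [(array([0.5263, 0.0942, 0.0584]), 0.81)]
tape_measure [(array([0.7317, 0.0864, 0.0015]), 0.69)]
stand_edge [(array([0.5345, 0.0493, 0.0612]), 0.84), (array([ 0.6443, -0.1079, -0.0016]), 0.73), (array([0.5323, 0.0983, 0.0636]), 0.17)]
bar_center [(array([0.5323, 0.0973, 0.0651]), 0.93)]
```

View pics/w1.png

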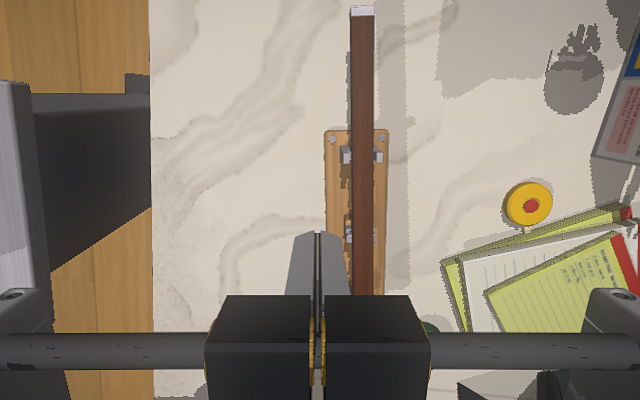

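Run:
```python
from h import *
# bar top: z = 0.076 - .094*(dist from edge): far end ~.056, near ~.08
print('far end',atz('wrist',350,7,.056),atz('wrist',375,7,.056))
print('bar@200',atz('wrist',351,220,.072),atz('wrist',373,220,.072))
for z in (.01,.02): print('base',atz('wrist',326,130,z),atz('wrist',388,130,z),atz('wrist',326,230,z))
print('cheeks',atz('wrist',346,156,.069),atz('wrist',380,156,.069),atz('wrist',348,236,.069),atz('wrist',376,236,.069))
im=cv2.cvtColor(robot.snapshot('wrist'),cv2.COLOR_RGB2BGR)
cv2.imwrite('pics/w1c.png',cv2.resize(im[0:300,300:420],None,fx=4,fy=2,interpolation=cv2.INTER_NEAREST)[:600])
```

```text
far end [0.4933 0.2619 0.056 ] [0.5145 0.2645 0.056 ]
bar@200 [0.5209 0.0762 0.072 ] [0.542  0.0789 0.072 ]
base [0.4882 0.1525 0.01  ] [0.5541 0.1606 0.01  ] [0.5031 0.0383 0.01  ]
base [0.4878 0.1534 0.02  ] [0.552  0.1613 0.02  ] [0.5024 0.0423 0.02  ]
cheeks [0.5074 0.1368 0.069 ] [0.5385 0.1406 0.069 ] [0.521  0.0582 0.069 ] [0.5484 0.0616 0.069 ]
```

View pics/w1c.png

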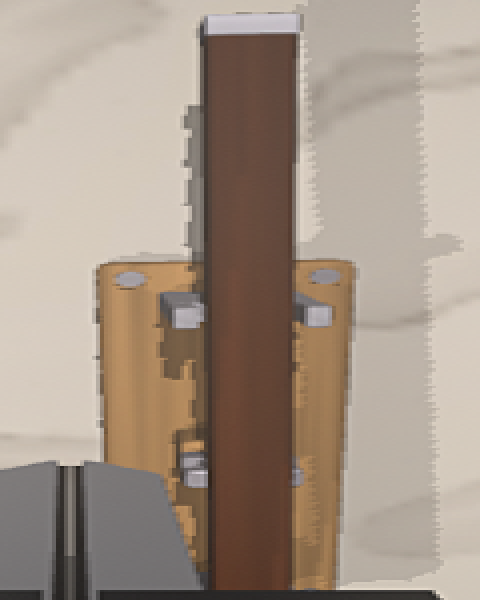

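Run:
```python
from h import *
for uv in [(293,160),(272,142),(316,142),(342,172),(320,160),(215,160),(255,140)]: print(uv,atz('scene',*uv,0))
s=plan([.499,.300,.33],1.711,6)
plan([.499,.300,.237],1.711,2+1,start=s)
```

```text
(293, 160) [0.7065 0.3519 0.    ]
(272, 142) [0.717  0.5814 0.    ]
(316, 142) [0.8788 0.5097 0.    ]
(342, 172) [0.8094 0.173  0.    ]
(320, 160) [0.7959 0.3118 0.    ]
(215, 160) [0.4504 0.4672 0.    ]
(255, 140) [0.6641 0.634  0.    ]
T [[0.79, 0.16, 0.31], [0.79, 0.16, 0.31], [0.8, 0.17, 0.31], [0.79, 0.17, 0.31], [0.79, 0.17, 0.32], [0.8, 0.17, 0.31]]
W [[0.0, -0.0, -0.03], [0.0, -0.0, -0.03], [0.0, -0.0, -0.03], [0.0, -0.0, -0.03], [0.0, -0.0, -0.03], [0.0, -0.0, -0.03]]
end [0.499  0.3    0.3301] [ 3.1412 -0.0001  1.7111]
T [[-0.0, -0.0, 0.78], [-0.0, -0.0, 0.77], [-0.0, -0.0, 0.78]]
W [[0.0, -0.0, 0.0], [0.0, -0.0, 0.0], [0.0, -0.0, 0.0]]
end [0.4991 0.3001 0.2369] [ 3.1412 -0.0001  1.7111]
```

Run:
```python
from h import *
for z in (0.1,.2,.3,.4,.5): print(z,atz('side',507,300,z),atz('side',540,320,z),atz('side',580,250,z),'scene',atz('scene',215,160,z),atz('scene',172,130,z),atz('scene',258,120,z), atz('scene',200,40,z))
```

```text
0.1 [0.5131 0.4013 0.1   ] [0.5091 0.4814 0.1   ] [0.2842 0.4987 0.1   ] scene [0.379  0.1936 0.1   ] [0.3275 0.5657 0.1   ] [0.6564 0.5697 0.1   ] [1.1221 3.2679 0.1   ]
0.2 [0.5656 0.3773 0.2   ] [0.5621 0.4477 0.2   ] [0.3645 0.463  0.2   ] scene [ 0.3075 -0.08    0.2   ] [0.2663 0.2183 0.2   ] [0.53   0.2215 0.2   ] [0.9033 2.3848 0.2   ]
0.3 [0.6181 0.3533 0.3   ] [0.6151 0.4141 0.3   ] [0.4447 0.4272 0.3   ] scene [ 0.2361 -0.3537  0.3   ] [ 0.2051 -0.1291  0.3   ] [ 0.4035 -0.1266  0.3   ] [0.6846 1.5017 0.3   ]
0.4 [0.6706 0.3293 0.4   ] [0.668  0.3804 0.4   ] [0.5249 0.3914 0.4   ] scene [ 0.1647 -0.6273  0.4   ] [ 0.1438 -0.4765  0.4   ] [ 0.2771 -0.4748  0.4   ] [0.4658 0.6186 0.4   ]
0.5 [0.723  0.3054 0.5   ] [0.721  0.3467 0.5   ] [0.6051 0.3556 0.5   ] scene [ 0.0933 -0.9009  0.5   ] [ 0.0826 -0.8239  0.5   ] [ 0.1507 -0.823   0.5   ] [ 0.2471 -0.2645  0.5   ]
```

>>> play_rows:
  translation:
    - [0.77,0.16,0.3]
    - [0.77,0.16,0.3]
    - [0.77,0.16,0.3]
    - [0.77,0.16,0.3]
    - [0.77,0.16,0.3]
    - [0.7,0.16,0.3]
    - [0,0,0.5]
    - [0,0,0.5]
  twist:
    - [0,0,-0.03]
    - [0,0,-0.03]
    - [0,0,-0.03]
    - [0,0,-0.03]
    - [0,0,-0.03]
    - [0,0,-0.03]
    - [0,0,0]
    - [0,0,0]
  gripper: [-1,-1,-1,-1,-1,-1,-1,-1]

```text
time: 3.95
tool_pos: [0.4988, 0.2924, 0.2922]
ee_rot: [3.141, -0.0, 1.712]
wrist_force: [-0.3, -0.3, -0.4]
width: 0.0003
finger_force: 0.0
```

Run:
```python
from h import *
print(pose()[0],pose()[1].as_euler('xyz'))
snap('wrist','w2.png')
print([(np.round(r['centre'],4),round(r['score'],2)) for r in robot.spot_point('bar_center','wrist')][:4])
```

```text
[0.4988 0.2924 0.2922] [ 3.1408 -0.0003  1.7124]
[]
```

View pics/w2.png

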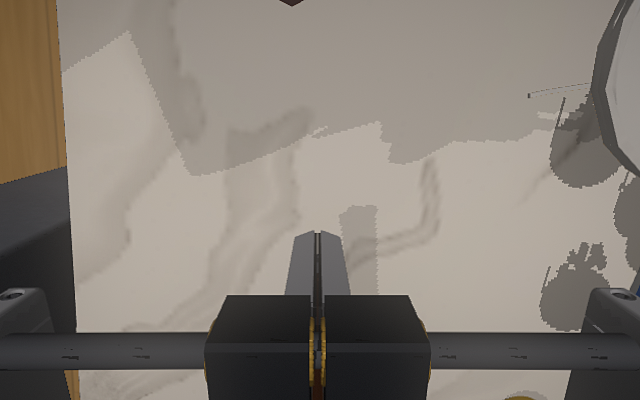

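>>> play_rows:
  translation:
    - [0,0,0.5]
    - [0,0,0.5]
    - [0,0,0.38]
    - [-0.15,0,0]
    - [-0.15,0,0]
    - [-0.15,0,0]
    - [-0.05,0,0]
    - [0,0,0]
  twist:
    - [0,0,0]
    - [0,0,0]
    - [0,0,0]
    - [0,0,0]
    - [0,0,0]
    - [0,0,0]
    - [0,0,0]
    - [0,0,0]
  gripper: [-1,-1,-1,-1,-1,-1,-1,-1]

```text
time: 4.85
tool_pos: [0.5024, 0.271, 0.2388]
ee_rot: [3.139, -0.001, 1.709]
wrist_force: [-0.4, 0.3, 0.1]
width: 0.0004
finger_force: 0.6
```

```bash
cat >> h.py <<'E'
def lean(fn=None):
    im=robot.snapshot('side'); hsv=cv2.cvtColor(im,cv2.COLOR_RGB2HSV)
    if fn: cv2.imwrite('pics/'+fn,cv2.cvtColor(im,cv2.COLOR_RGB2BGR))
    m=((hsv[...,2]<115)&(im[...,0].astype(int)>im[...,2]+15)&(im[...,0]>im[...,1].astype(int)+8)).astype(np.uint8)
    m[:190]=0;m[290:]=0;m[:,:315]=0;m[:,455:]=0
    n,l,st,_=cv2.connectedComponentsWithStats(m); k=1+np.argmax(st[1:,4]); v,u=np.nonzero(l==k)
    us=np.unique(u); top=np.array([v[u==c].min() for c in us]); a=np.polyfit(us,top,1)
    for _ in range(3):
        e=np.abs(np.polyval(a,us)-top); g=e<1.5; a=np.polyfit(us[g],top[g],1)
    print('bar px u %d..%d n=%d slope %.4f v345 %.1f v430 %.1f'%(us[0],us[-1],len(v),a[0],np.polyval(a,345),np.polyval(a,430))); return us,top
def hyp(c,tilt,e=np.array([.5355,.051,.06]),yaw=.14):
    u=np.array([-np.sin(yaw),np.cos(yaw),0]);d=np.array([u[0]*np.cos(tilt),u[1]*np.cos(tilt),-np.sin(tilt)]);n=np.array([-0,0,1])
    # tilt>0: +y end down; pivot at edge
    w=np.cross(u,[0,0,1.]) ; up=np.cross(w,d); up=up if up[2]>0 else -up
    P=[proj('side',e+d*(c+s)+up*.016-w*.01*k) for s in(-.17,.17) for k in (1,-1)]
    return P
E
python3 - <<'E'
from h import *
print(pose()[0],robot.get_obs()['wrist_force'])
lean('s1.png')
for c,t in((.044,.094),(.03,.094),(.03,0),(0,.094),(0,0),(0,-.094)):
    P=hyp(c,t);print(c,t,np.round(P,1).tolist(),[(P[i+2]-P[i])[1]/(P[i+2]-P[i])[0] for i in(0,1)])
E
```

```text
[0.5024 0.271  0.2388] [-0.407  0.347  0.128]
bar px u 331..447 n=1695 slope 0.5469 v345 207.6 v430 254.1
0.044 0.094 [[332.8, 199.7], [329.1, 205.5], [451.2, 265.5], [448.3, 272.2]] [np.float64(0.5556326121679402), np.float64(0.5594214098446274)]
0.03 0.094 [[328.2, 197.2], [324.4, 202.9], [446.1, 262.7], [443.2, 269.3]] [np.float64(0.555596713824835), np.float64(0.5594410138484758)]
0.03 0 [[327.4, 199.3], [323.7, 205.0], [448.1, 259.8], [445.2, 266.6]] [np.float64(0.5010855437571914), np.float64(0.5067111447458211)]
0 0.094 [[318.4, 191.7], [314.6, 197.4], [435.2, 256.6], [432.3, 263.2]] [np.float64(0.5555209781792122), np.float64(0.559482369483915)]
0 0 [[317.7, 194.5], [313.9, 200.0], [436.7, 254.1], [433.7, 260.7]] [np.float64(0.5010587926406339), np.float64(0.5067953465535747)]
0 -0.094 [[317.5, 197.4], [313.8, 202.9], [437.6, 251.2], [434.6, 257.9]] [np.float64(0.44800728827006686), np.float64(0.4553918761051722)]
```

>>> play_rows:
  translation:
    - [-0.1,0,-0.01]
    - [-0.1,0,-0.01]
    - [-0.1,0,-0.01]
    - [0,0,0]
    - [0.2,0,0]
    - [0,0,0]
    - [0,0,0]
  twist:
    - [0,0,0]
    - [0,0,0]
    - [0,0,0]
    - [0,0,0]
    - [0,0,0]
    - [0,0,0]
    - [0,0,0]
  gripper: [-1,-1,-1,-1,-1,-1,-1]

```text
time: 5.6
tool_pos: [0.5024, 0.2671, 0.2383]
ee_rot: [-3.141, 0.001, 1.71]
wrist_force: [-0.5, 0.2, 1.0]
width: 0.0006
finger_force: 0.0
```

```bash
sed -i 's/:315\]=0/:295]=0/' h.py
python3 - <<'E'
from h import *
print(pose()[0],robot.get_obs()['wrist_force'])
lean()
E
```

```text
[0.5024 0.2671 0.2383] [-0.5444  0.1916  0.9585]
bar px u 327..442 n=1690 slope 0.5440 v345 207.5 v430 253.7
```

>>> play_rows:
  translation:
    - [-0.1,0,0]
    - [-0.1,0,0]
    - [-0.065,0,-0.01]
    - [-0.06,0,0]
    - [0,0,0]
    - [0.2,0,0]
    - [0,0,0]
    - [0,0,0]
  twist:
    - [0,0,0]
    - [0,0,0]
    - [0,0,0]
    - [0,0,0]
    - [0,0,0]
    - [0,0,0]
    - [0,0,0]
    - [0,0,0]
  gripper: [-1,-1,-1,-1,-1,-1,-1,-1]

```text
time: 6.45
tool_pos: [0.5032, 0.2624, 0.2391]
ee_rot: [3.142, 0.0, 1.71]
wrist_force: [-0.0, -0.3, -0.6]
width: 0.0004
finger_force: 0.0
```

Run:
```python
from h import *
print(pose()[0]);lean()
```

```text
[0.5032 0.2624 0.2391]
bar px u 326..440 n=1697 slope 0.5460 v345 207.3 v430 253.7
```

>>> play_rows:
  translation:
    - [-0.1,0,0]
    - [-0.1,0,0]
    - [-0.065,0,-0.01]
    - [-0.06,0,0]
    - [0,0,0]
    - [0.2,0,0]
    - [0,0,0]
    - [0,0,0]
  twist:
    - [0,0,0]
    - [0,0,0]
    - [0,0,0]
    - [0,0,0]
    - [0,0,0]
    - [0,0,0]
    - [0,0,0]
    - [0,0,0]
  gripper: [-1,-1,-1,-1,-1,-1,-1,-1]

```text
time: 7.3
tool_pos: [0.5039, 0.2574, 0.2395]
ee_rot: [-3.142, 0.0, 1.71]
wrist_force: [-1.2, -1.1, -0.9]
width: 0.0004
finger_force: 0.0
```

Run:
```python
from h import *
print(pose()[0]);lean()
```

```text
[0.5039 0.2574 0.2395]
bar px u 324..439 n=1697 slope 0.5474 v345 207.1 v430 253.7
```

>>> play_rows:
  translation:
    - [-0.1,0,0]
    - [-0.1,0,0]
    - [-0.065,0,-0.01]
    - [-0.06,0,0]
    - [0,0,0]
    - [0.2,0,0]
    - [0,0,0]
    - [0,0,0]
  twist:
    - [0,0,0]
    - [0,0,0]
    - [0,0,0]
    - [0,0,0]
    - [0,0,0]
    - [0,0,0]
    - [0,0,0]
    - [0,0,0]
  gripper: [-1,-1,-1,-1,-1,-1,-1,-1]

```text
time: 8.15
tool_pos: [0.5046, 0.2525, 0.2398]
ee_rot: [-3.142, 0.0, 1.71]
wrist_force: [-0.1, -0.1, -0.3]
width: 0.0003
finger_force: 0.0
```

Run:
```python
from h import *
print(pose()[0]);lean()
```

```text
[0.5046 0.2525 0.2398]
bar px u 323..437 n=1701 slope 0.5470 v345 207.1 v430 253.6
```

>>> play_rows:
  translation:
    - [-0.1,0,0]
    - [-0.1,0,0]
    - [-0.065,0,-0.01]
    - [-0.06,0,0]
    - [0,0,0]
    - [0.2,0,0]
    - [0,0,0]
    - [0,0,0]
  twist:
    - [0,0,0]
    - [0,0,0]
    - [0,0,0]
    - [0,0,0]
    - [0,0,0]
    - [0,0,0]
    - [0,0,0]
    - [0,0,0]
  gripper: [-1,-1,-1,-1,-1,-1,-1,-1]

```text
time: 9.0
tool_pos: [0.5053, 0.2475, 0.2403]
ee_rot: [-3.142, 0.001, 1.71]
wrist_force: [0.3, 1.3, -0.1]
width: 0.0007
finger_force: 0.0
```

Run:
```python
from h import *
print(pose()[0]);lean()
```

```text
[0.5053 0.2475 0.2403]
bar px u 321..435 n=1699 slope 0.5509 v345 206.9 v430 253.7
```

>>> play_rows:
  translation:
    - [-0.1,0,0]
    - [-0.1,0,0]
    - [-0.065,0,-0.01]
    - [-0.06,0,0]
    - [0,0,0]
    - [0.2,0,0]
    - [0,0,0]
    - [0,0,0]
  twist:
    - [0,0,0]
    - [0,0,0]
    - [0,0,0]
    - [0,0,0]
    - [0,0,0]
    - [0,0,0]
    - [0,0,0]
    - [0,0,0]
  gripper: [-1,-1,-1,-1,-1,-1,-1,-1]

```text
time: 9.85
tool_pos: [0.506, 0.2426, 0.2406]
ee_rot: [3.142, 0.0, 1.71]
wrist_force: [-0.4, 0.2, -1.0]
width: 0.0007
finger_force: 0.0
```

Run:
```python
from h import *
print(pose()[0]);lean()
```

```text
[0.506  0.2426 0.2406]
bar px u 320..433 n=1691 slope 0.5508 v345 206.8 v430 253.7
```

>>> play_rows:
  translation:
    - [-0.1,0,0]
    - [-0.1,0,0]
    - [-0.065,0,-0.01]
    - [-0.06,0,0]
    - [0,0,0]
    - [0.2,0,0]
    - [0,0,0]
    - [0,0,0]
  twist:
    - [0,0,0]
    - [0,0,0]
    - [0,0,0]
    - [0,0,0]
    - [0,0,0]
    - [0,0,0]
    - [0,0,0]
    - [0,0,0]
  gripper: [-1,-1,-1,-1,-1,-1,-1,-1]

```text
time: 10.7
tool_pos: [0.5067, 0.2376, 0.2411]
ee_rot: [-3.142, 0.001, 1.71]
wrist_force: [-0.0, -0.9, 0.0]
width: 0.0004
finger_force: 0.0
```

Run:
```python
from h import *
print(pose()[0]);lean()
```

```text
[0.5067 0.2376 0.2411]
bar px u 318..432 n=1691 slope 0.5528 v345 206.7 v430 253.7
```

>>> play_rows:
  translation:
    - [-0.1,0,0]
    - [-0.1,0,0]
    - [-0.065,0,-0.01]
    - [-0.06,0,0]
    - [0,0,0]
    - [0.2,0,0]
    - [0,0,0]
    - [0,0,0]
  twist:
    - [0,0,0]
    - [0,0,0]
    - [0,0,0]
    - [0,0,0]
    - [0,0,0]
    - [0,0,0]
    - [0,0,0]
    - [0,0,0]
  gripper: [-1,-1,-1,-1,-1,-1,-1,-1]

```text
time: 11.55
tool_pos: [0.5074, 0.2327, 0.2414]
ee_rot: [-3.142, 0.001, 1.71]
wrist_force: [-0.8, 0.6, -0.6]
width: 0.0007
finger_force: 0.0
```

Run:
```python
from h import *
print(pose()[0]);lean()
```

```text
[0.5074 0.2327 0.2414]
bar px u 316..430 n=1687 slope 0.5533 v345 206.6 v430 253.7
```

>>> play_rows:
  translation:
    - [-0.1,0,0]
    - [-0.1,0,0]
    - [-0.065,0,-0.01]
    - [-0.06,0,0]
    - [0,0,0]
    - [0.2,0,0]
    - [0,0,0]
    - [0,0,0]
  twist:
    - [0,0,0]
    - [0,0,0]
    - [0,0,0]
    - [0,0,0]
    - [0,0,0]
    - [0,0,0]
    - [0,0,0]
    - [0,0,0]
  gripper: [-1,-1,-1,-1,-1,-1,-1,-1]

```text
time: 12.4
tool_pos: [0.5081, 0.2277, 0.2418]
ee_rot: [-3.142, 0.001, 1.71]
wrist_force: [-0.5, 0.3, 0.3]
width: 0.0004
finger_force: 0.0
```

Run:
```python
from h import *
print(pose()[0]);lean()
```

```text
[0.5081 0.2277 0.2418]
bar px u 315..428 n=1685 slope 0.5544 v345 206.6 v430 253.7
```

>>> play_rows:
  translation:
    - [-0.1,0,0]
    - [-0.1,0,0]
    - [-0.065,0,-0.01]
    - [-0.06,0,0]
    - [0,0,0]
    - [0.2,0,0]
    - [0,0,0]
    - [0,0,0]
  twist:
    - [0,0,0]
    - [0,0,0]
    - [0,0,0]
    - [0,0,0]
    - [0,0,0]
    - [0,0,0]
    - [0,0,0]
    - [0,0,0]
  gripper: [-1,-1,-1,-1,-1,-1,-1,-1]

```text
time: 13.25
tool_pos: [0.5088, 0.2228, 0.2422]
ee_rot: [-3.142, 0.001, 1.71]
wrist_force: [-0.3, -0.2, -0.4]
width: 0.0007
finger_force: 0.0
```

Run:
```python
from h import *
print(pose()[0]);lean()
```

```text
[0.5088 0.2228 0.2422]
bar px u 313..426 n=1662 slope 0.5532 v345 206.7 v430 253.7
```

>>> play_rows:
  translation:
    - [-0.1,0,0]
    - [-0.1,0,0]
    - [-0.06,0,-0.01]
    - [-0.06,0,0]
    - [0,0,0]
    - [0.2,0,0]
    - [0,0,0]
    - [0,0,0]
  twist:
    - [0,0,0]
    - [0,0,0]
    - [0,0,0]
    - [0,0,0]
    - [0,0,0]
    - [0,0,0]
    - [0,0,0]
    - [0,0,0]
  gripper: [-1,-1,-1,-1,-1,-1,-1,-1]

```text
time: 14.1
tool_pos: [0.5094, 0.218, 0.2426]
ee_rot: [-3.141, 0.001, 1.71]
wrist_force: [0.2, -0.1, -0.9]
width: 0.0003
finger_force: 0.0
```

Run:
```python
from h import *
print(pose()[0]);lean()
```

```text
[0.5094 0.218  0.2426]
bar px u 311..424 n=1655 slope 0.5498 v345 206.8 v430 253.5
```

>>> play_rows:
  translation:
    - [-0.1,0,0]
    - [-0.1,0,0]
    - [-0.05,0,-0.01]
    - [-0.05,0,0]
    - [0,0,0]
    - [0.2,0,0]
    - [0,0,0]
    - [0,0,0]
  twist:
    - [0,0,0]
    - [0,0,0]
    - [0,0,0]
    - [0,0,0]
    - [0,0,0]
    - [0,0,0]
    - [0,0,0]
    - [0,0,0]
  gripper: [-1,-1,-1,-1,-1,-1,-1,-1]

```text
time: 14.95
tool_pos: [0.51, 0.214, 0.243]
ee_rot: [-3.141, 0.001, 1.71]
wrist_force: [-0.3, 0.7, 0.4]
width: 0.0002
finger_force: 0.0
```

Run:
```python
from h import *
print(pose()[0]);lean()
```

```text
[0.51  0.214 0.243]
bar px u 310..424 n=1647 slope 0.4561 v345 209.6 v430 248.4
```

Run:
```python
from h import *
us,t=lean('s2.png')
im=cv2.imread('pics/s2.png')[170:290,290:450];cv2.imwrite('pics/s2c.png',cv2.resize(im,None,fx=5,fy=5))
for c in(-.018,-.022):
  for t in(.094,0,-.094):
    P=hyp(c,t);print(c,t,np.round(P,1).tolist())
```

```text
bar px u 310..424 n=1640 slope 0.4629 v345 209.4 v430 248.7
-0.018 0.094 [[312.6, 188.5], [308.7, 194.1], [428.8, 253.0], [425.7, 259.6]]
-0.018 0 [[312.0, 191.6], [308.1, 197.1], [429.9, 250.7], [426.9, 257.3]]
-0.018 -0.094 [[311.9, 194.9], [308.1, 200.3], [430.6, 248.0], [427.5, 254.7]]
-0.022 0.094 [[311.3, 187.8], [307.4, 193.4], [427.3, 252.2], [424.3, 258.8]]
-0.022 0 [[310.7, 191.0], [306.9, 196.5], [428.4, 249.9], [425.4, 256.5]]
-0.022 -0.094 [[310.7, 194.3], [306.9, 199.7], [429.0, 247.3], [425.9, 254.0]]
```

View pics/s2c.png

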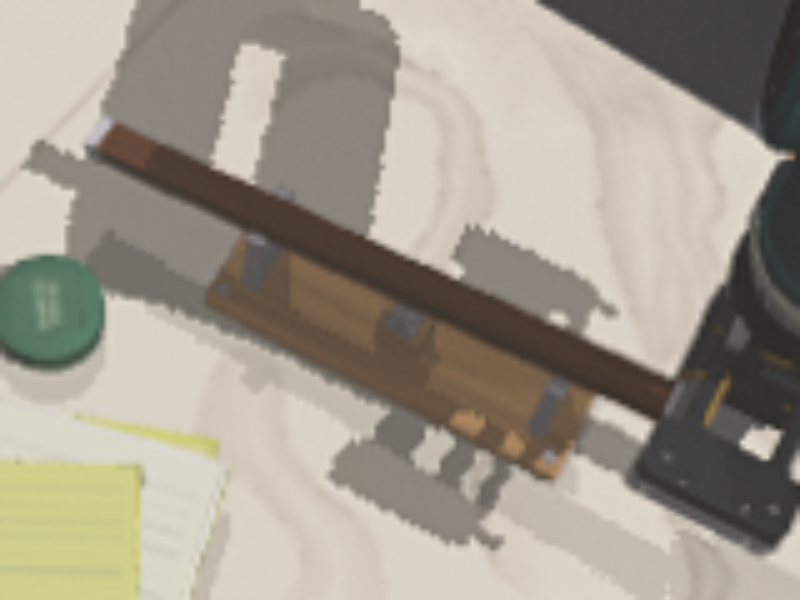

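The bar has tipped: the far end has dropped and the near end has risen beside the gripper (crop px 665,400). I'll check whether it has settled.

>>> play_rows:
  translation:
    - [0,0,0]
    - [0,0,0]
    - [0,0,0]
  twist:
    - [0,0,0]
    - [0,0,0]
    - [0,0,0]
  gripper: [-1,-1,-1]

```text
time: 15.35
tool_pos: [0.5101, 0.2138, 0.2431]
ee_rot: [3.142, 0.0, 1.71]
wrist_force: [-0.7, 0.4, -0.1]
width: 0.0004
finger_force: 0.0
```

Run:
```python
from h import *
lean();lean()
```

```text
bar px u 310..424 n=1642 slope 0.4960 v345 208.5 v430 250.6
bar px u 309..424 n=1662 slope 0.4911 v345 208.6 v430 250.4
```

>>> play_rows:
  translation:
    - [0.3,0,0]
    - [0.3,0,0]
    - [0,0,-0.5]
    - [0,0,-0.8]
    - [0,0,-0.8]
    - [0,0,-0.8]
    - [0,0,-0.8]
    - [0,0,-0.5]
  twist:
    - [0,0,0]
    - [0,0,0]
    - [0,0,0]
    - [0,0,0]
    - [0,0,0]
    - [0,0,0]
    - [0,0,0]
    - [0,0,0]
  gripper: [-1,-1,-1,-1,-1,-1,-1,-1]

```text
time: 16.25
tool_pos: [0.5064, 0.2388, 0.4144]
ee_rot: [3.137, -0.001, 1.711]
wrist_force: [-0.2, 0.9, -0.1]
width: 0.0005
finger_force: 0.0
```

Run:
```python
from h import *
lean();lean();lean()
s=plan([.5,-.25,.40],1.711,12)
```

```text
bar px u 310..424 n=1391 slope 0.5012 v345 208.4 v430 251.0
bar px u 310..424 n=1403 slope 0.5013 v345 208.4 v430 251.0
bar px u 310..424 n=1375 slope 0.5016 v345 208.4 v430 251.0
T [[-1.01, -0.16, 0.02], [-1.01, -0.16, 0.03], [-1.01, -0.15, 0.02], [-1.0, -0.16, 0.03], [-1.01, -0.15, 0.02], [-1.0, -0.16, 0.03], [-1.01, -0.15, 0.02], [-1.0, -0.16, 0.03], [-1.01, -0.15, 0.02], [-1.0, -0.16, 0.03], [-1.01, -0.15, 0.02], [-1.0, -0.16, 0.03]]
W [[0.0, -0.0, -0.0], [0.0, -0.0, -0.0], [0.0, -0.0, -0.0], [0.0, -0.0, -0.0], [0.0, -0.0, -0.0], [0.0, -0.0, -0.0], [0.0, -0.0, -0.0], [0.0, -0.0, -0.0], [0.0, -0.0, -0.0], [0.0, -0.0, -0.0], [0.0, -0.0, -0.0], [0.0, -0.0, -0.0]]
end [ 0.5    -0.2499  0.3999] [ 3.1379 -0.0011  1.7108]
```

>>> play_rows:
  translation:
    - [-0.6,-0.1,0]
    - [-1,-0.14,0]
    - [-1,-0.14,0]
    - [-1,-0.14,0]
    - [-1,-0.14,0]
    - [-1,-0.14,0]
    - [-1,-0.14,0]
    - [-1,-0.14,0]
  twist:
    - [0,0,0]
    - [0,0,0]
    - [0,0,0]
    - [0,0,0]
    - [0,0,0]
    - [0,0,0]
    - [0,0,0]
    - [0,0,0]
  gripper: [-1,-1,-1,-1,-1,-1,-1,-1]

```text
time: 17.2
tool_pos: [0.5057, -0.0706, 0.4085]
ee_rot: [-3.138, -0.002, 1.71]
wrist_force: [1.0, -0.2, 1.1]
width: 0.0004
finger_force: 0.0
```

>>> play_rows:
  translation:
    - [-1,-0.14,0]
    - [-1,-0.14,0]
    - [-1,-0.14,0]
    - [-1,-0.14,0]
    - [-1,-0.14,0]
    - [-1,-0.14,0]
    - [-0.8,-0.1,0]
    - [-0.5,-0.1,0]
  twist:
    - [0,0,0]
    - [0,0,0]
    - [0,0,0]
    - [0,0,0]
    - [0,0,0]
    - [0,0,0]
    - [0,0,0]
    - [0,0,0]
  gripper: [-0.1,-0.1,-0.1,-0.1,-0.1,-0.1,-0.1,-0.1]

```text
time: 18.0
tool_pos: [0.5052, -0.3663, 0.4077]
ee_rot: [-3.138, -0.004, 1.708]
wrist_force: [-0.2, -0.2, 0.2]
width: 0.0423
finger_force: 0.0
```

>>> play_rows:
  translation:
    - [0,0,0]
    - [0,0,0]
  twist:
    - [0,0,0]
    - [0,0,0]
  gripper: [-0.1,-0.1]

```text
time: 18.2
tool_pos: [0.5055, -0.3638, 0.4098]
ee_rot: [-3.141, -0.003, 1.71]
wrist_force: [-0.2, 0.3, -0.5]
width: 0.042
finger_force: 0.0
```

Run:
```python
from h import *
print(pose()[0],pose()[1].as_euler('xyz'))
lean('s3.png')
im=snap('wrist','w3.png')
for n in ['clip','clip_center']:
    print(n,[(np.round(r['centre'],4),round(r['score'],2)) for r in robot.spot_point(n,'wrist')][:4])
u,v=proj('wrist',[.462,-.367,.02]);u,v=int(u),int(v);print(u,v)
c=im[max(0,v-75):v+75,max(0,u-100):u+100,::-1];print(max(0,v-75),max(0,u-100));cv2.imwrite('pics/w3c.png',cv2.resize(c,None,fx=4,fy=4))
for n in ['stand','stand_edge','bar_center']:
  for cam in ['scene','side']:
    if n=='stand': robot.snapshot(cam)
    print(cam,n,[(np.round(r['centre'],4),round(r['score'],2)) for r in robot.spot_point(n,cam)][:1])
```

```text
[ 0.5055 -0.3638  0.4098] [-3.1405 -0.0027  1.7101]
bar px u 309..424 n=1219 slope 0.4930 v345 208.8 v430 250.7
clip [(array([ 0.3854, -0.3812,  0.0014]), 0.95), (array([ 0.4651, -0.3634, -0.0043]), 0.56)]
clip_center [(array([ 0.4654, -0.3643,  0.0233]), 0.76), (array([ 0.3825, -0.3877,  0.0252]), 0.7)]
276 170
95 176
scene stand [(array([0.5362, 0.0475, 0.0011]), 0.88)]
side stand [(array([ 0.5358,  0.056 , -0.0023]), 0.75)]
scene stand_edge [(array([0.5363, 0.0547, 0.0591]), 0.61)]
side stand_edge [(array([0.5349, 0.0548, 0.0629]), 0.85)]
scene bar_center [(array([0.539 , 0.0272, 0.0681]), 0.7)]
side bar_center [(array([0.5315, 0.0279, 0.066 ]), 0.58)]
```

View pics/w3c.png

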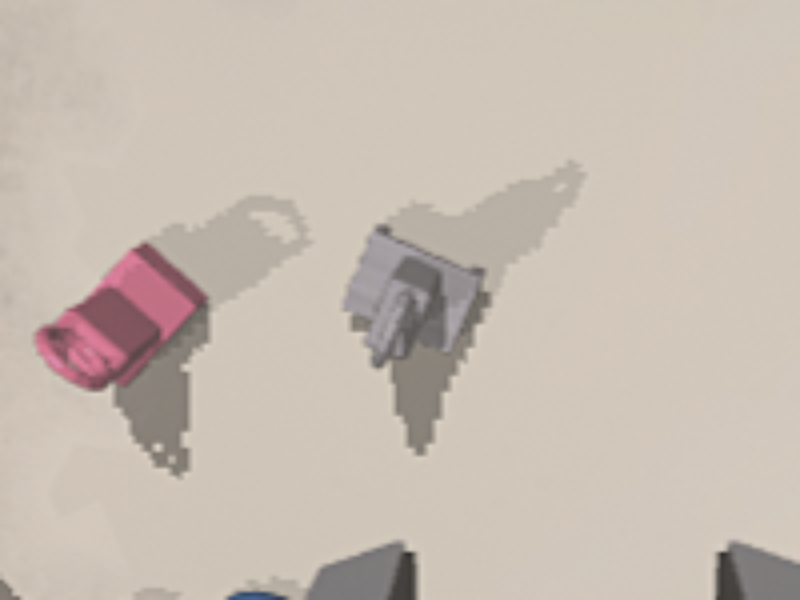

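Run:
```python
from h import *
C=[(380,230),(484,269),(447,350),(345,310)]
P=np.array([atz('wrist',176+u/4,95+v/4,.015) for u,v in C]);print(P)
a=P[1]-P[0];b=P[2]-P[3];print(np.linalg.norm(a),np.linalg.norm(b),np.linalg.norm(P[3]-P[0]),np.linalg.norm(P[2]-P[1]))
print('x-axis ang',np.arctan2(a[1],a[0]),np.arctan2(b[1],b[0]),'y',[np.arctan2(*(P[i]-P[j])[[1,0]])-np.pi/2 for i,j in((0,3),(1,2))],P.mean(0))
```

```text
[[ 0.4526 -0.3505  0.015 ]
 [ 0.4821 -0.3573  0.015 ]
 [ 0.4747 -0.3817  0.015 ]
 [ 0.4452 -0.3742  0.015 ]]
0.03031608339691586 0.030391060110716815 0.02478800704095841 0.02546273106597232
x-axis ang -0.2252296744187959 -0.24765952131302496 y [np.float64(-0.30194829183384986), np.float64(-0.29726004974219866)] [ 0.4637 -0.3659  0.015 ]
```

Run:
```python
from h import *
s=plan([.4637,-.3659,.30],1.31,6)
```

```text
T [[0.02, -0.17, 0.46], [0.0, -0.17, 0.46], [-0.01, -0.18, 0.46], [-0.02, -0.17, 0.47], [-0.03, -0.17, 0.46], [-0.03, -0.17, 0.47]]
W [[0.0, 0.0, 0.67], [0.0, 0.0, 0.67], [0.0, 0.0, 0.67], [0.0, 0.0, 0.67], [0.0, 0.0, 0.67], [0.0, 0.0, 0.67]]
end [ 0.4639 -0.3659  0.3   ] [ 3.1414 -0.      1.308 ]
```

>>> play_rows:
  translation:
    - [0.02,-0.17,0.46]
    - [0,-0.17,0.46]
    - [-0.01,-0.18,0.46]
    - [-0.02,-0.17,0.47]
    - [-0.03,-0.17,0.46]
    - [-0.03,-0.17,0.47]
    - [0,0,0]
    - [0,0,0]
  twist:
    - [0,0,0.67]
    - [0,0,0.67]
    - [0,0,0.67]
    - [0,0,0.67]
    - [0,0,0.67]
    - [0,0,0.67]
    - [0,0,0]
    - [0,0,0]
  gripper: [-0.1,-0.1,-0.1,-0.1,-0.1,-0.1,-0.1,-0.1]

```text
time: 19.6
tool_pos: [0.4639, -0.3661, 0.3]
ee_rot: [-3.142, -0.0, 1.309]
wrist_force: [-0.1, 0.0, 0.0]
width: 0.0424
finger_force: 0.0
```

Run:
```python
from h import *
s=plan([.4637,-.3659,.22],1.31,3); lean()
```

```text
T [[0.0, -0.0, 0.67], [0.0, -0.0, 0.67], [0.0, -0.01, 0.66]]
W [[-0.0, -0.0, -0.0], [-0.0, -0.0, -0.0], [-0.0, -0.0, -0.0]]
end [ 0.4635 -0.366   0.22  ] [-3.1415 -0.0004  1.3089]
bar px u 309..424 n=1335 slope 0.4936 v345 208.7 v430 250.7
```

>>> play_rows:
  translation:
    - [0,0,0.6]
    - [0,0,0.6]
    - [0,0,0.5]
    - [0,0,0.35]
    - [0,0,0]
    - [0,0,0]
    - [0,0,0]
    - [0,0,0]
  twist:
    - [0,0,0]
    - [0,0,0]
    - [0,0,0]
    - [0,0,0]
    - [0,0,0]
    - [0,0,0]
    - [0,0,0]
    - [0,0,0]
  gripper: [-0.1,-0.1,-0.1,-0.1,-0.1,-1,-1,-1]

```text
time: 20.45
tool_pos: [0.4643, -0.3664, 0.2194]
ee_rot: [3.139, 0.001, 1.308]
wrist_force: [0.1, 0.7, -0.4]
width: 0.0219
finger_force: 0.0
```

>>> play_rows:
  translation:
    - [0,0,0]
    - [0,0,0]
    - [0,0,0]
  twist:
    - [0,0,0]
    - [0,0,0]
    - [0,0,0]
  gripper: [-1,-1,-1]

```text
time: 20.75
tool_pos: [0.464, -0.3662, 0.2188]
ee_rot: [3.141, 0.001, 1.308]
wrist_force: [-0.7, -0.2, 3.8]
width: 0.0115
finger_force: 30.0
```

Run:
```python
from h import *
o=robot.get_obs();print(o['tool_pos'],o['ee_rot'],o['width'],o['finger_force'],o['wrist_force'])
s=plan([.464,-.366,.40],1.31,5)
s=plan([.53,-.08,.40],1.705,8,start=s)
```

```text
[ 0.464  -0.3662  0.2188] [3.1406 0.0007 1.3079] 0.011469909018746146 30.00083953142166 [-0.6577 -0.2449  3.7514]
T [[0.0, 0.0, -0.91], [0.0, 0.0, -0.91], [0.0, 0.0, -0.9], [0.0, 0.0, -0.91], [0.0, 0.0, -0.9]]
W [[0.0, 0.0, -0.0], [0.0, 0.0, -0.0], [0.0, 0.0, -0.0], [0.0, 0.0, -0.0], [0.0, 0.0, -0.0]]
end [ 0.4638 -0.366   0.4   ] [3.1406 0.0007 1.3079]
T [[0.92, -0.03, -0.0], [0.92, 0.01, -0.0], [0.91, 0.06, -0.0], [0.91, 0.1, -0.0], [0.91, 0.15, -0.0], [0.89, 0.2, -0.0], [0.89, 0.24, -0.0], [0.87, 0.28, -0.01]]
W [[0.0, 0.0, -0.5], [0.0, 0.0, -0.5], [0.0, 0.0, -0.5], [0.0, 0.0, -0.5], [0.0, 0.0, -0.5], [0.0, 0.0, -0.5], [0.0, 0.0, -0.5], [0.0, 0.0, -0.5]]
end [ 0.5299 -0.08    0.4002] [3.1409 0.001  1.7079]
```

>>> play_rows:
  translation:
    - [0,0,-0.4]
    - [0,0,-0.9]
    - [0,0,-1]
    - [0,0,-1]
    - [0,0,-0.8]
    - [0,0,-0.4]
    - [0.8,-0.03,0]
    - [0.92,0.01,0]
  twist:
    - [0,0,0]
    - [0,0,0]
    - [0,0,0]
    - [0,0,0]
    - [0,0,0]
    - [0,0,0]
    - [0,0,-0.5]
    - [0,0,-0.5]
  gripper: [-1,-1,-1,-1,-1,-1,-1,-1]

```text
time: 21.55
tool_pos: [0.4791, -0.2992, 0.3982]
ee_rot: [3.14, 0.0, 1.407]
wrist_force: [0.8, 0.1, -1.0]
width: 0.0117
finger_force: 30.0
```

>>> play_rows:
  translation:
    - [0.91,0.06,0]
    - [0.91,0.1,0]
    - [0.91,0.15,0]
    - [0.9,0.2,0]
    - [0.9,0.24,0]
    - [0.9,0.28,0]
    - [0.7,0.15,0]
    - [0.3,0.05,0]
  twist:
    - [0,0,-0.5]
    - [0,0,-0.5]
    - [0,0,-0.5]
    - [0,0,-0.5]
    - [0,0,-0.5]
    - [0,0,-0.45]
    - [0,0,0]
    - [0,0,0]
  gripper: [-1,-1,-1,-1,-1,-1,-1,-1]

```text
time: 22.35
tool_pos: [0.5313, -0.0397, 0.3974]
ee_rot: [-3.141, -0.001, 1.706]
wrist_force: [-0.2, 0.1, -1.0]
width: 0.0121
finger_force: 30.0
```

>>> play_rows:
  translation:
    - [0,0,0]
    - [0,0,0]
  twist:
    - [0,0,0]
    - [0,0,0]
  gripper: [-1,-1]

```text
time: 22.55
tool_pos: [0.5312, -0.0427, 0.3977]
ee_rot: [-3.141, 0.001, 1.702]
wrist_force: [-0.1, -0.7, -0.7]
width: 0.0119
finger_force: 30.0
```

Run:
```python
from h import *
o=robot.get_obs();print(o['tool_pos'],o['ee_rot'],o['width'],o['wrist_force'])
lean()
im=snap('wrist','w4.png')
for n in ['stand','stand_edge','bar_center','bar','clip_center']:
    print(n,[(np.round(r['centre'],4),round(r['score'],2)) for r in robot.spot_point(n,'wrist')][:3])
print(proj('wrist',[.5355,.051,.06]))
c=im[0:300,220:460,::-1];cv2.imwrite('pics/w4c.png',cv2.resize(c,None,fx=2,fy=2,interpolation=cv2.INTER_CUBIC))
```

```text
[ 0.5312 -0.0427  0.3977] [-3.1413  0.0008  1.7023] 0.011853701833967318 [-0.1101 -0.6893 -0.6873]
bar px u 309..424 n=993 slope 0.4936 v345 209.0 v430 250.9
stand [(array([ 0.537 ,  0.0512, -0.0042]), 0.9)]
stand_edge [(array([0.5366, 0.0517, 0.0579]), 0.89)]
bar_center [(array([0.5387, 0.0291, 0.0667]), 0.88)]
bar [(array([0.5381, 0.024 , 0.0622]), 0.62)]
clip_center [(array([ 0.5325, -0.0427,  0.2033]), 0.92)]
[335.799   81.9726]
```

View pics/w4c.png

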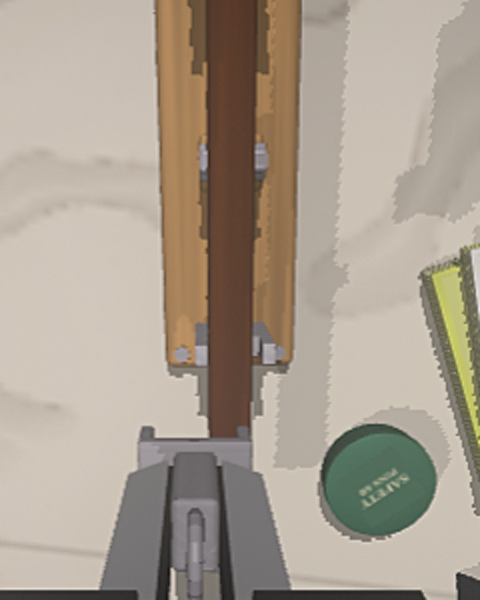

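The near rest cheeks are at crop (201,345) and (268,350). The steel edge ends show beside the level bar at (204,160) and (261,158), and the clip is held upright. I'll zoom on the edge to fix its centre.

Run:
```python
import cv2,numpy as np
im=cv2.imread('pics/w4.png')
a=cv2.resize(im[60:100,310:365],None,fx=10,fy=10,interpolation=cv2.INTER_NEAREST)
b=cv2.resize(im[155:195,300:375],(550,180),interpolation=cv2.INTER_CUBIC)
cv2.imwrite('pics/w4z.png',np.vstack([a,b]))
```

```text
(no output)
```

View pics/w4z.png

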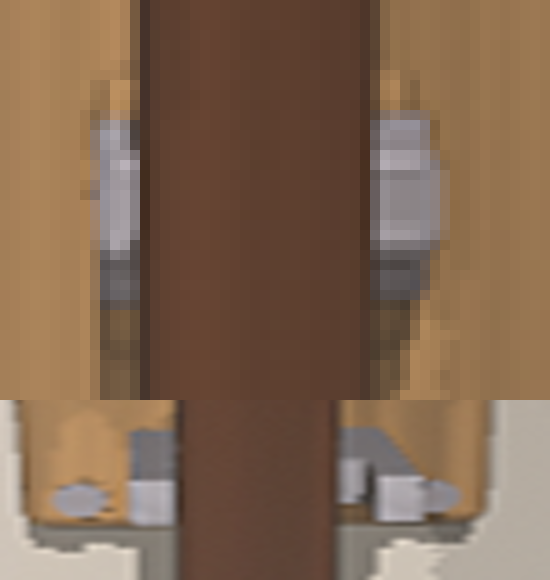

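Run:
```python
from h import *
E=atz('wrist',336.2,80.4,.06); print('edge',E)
# bar centreline at two rows (top z .076): crop w4c (scale2, off 220,0)
im=robot.snapshot('wrist').astype(int)
for v in (10,40,80,120,150,180,200):
    row=im[v]; 
    m=(row[:,0]<125)&(row[:,0]-row[:,2]>25)&(row[:,1]<80); 
    u=np.nonzero(m)[0]; u=u[(u>310)&(u<360)]
    if len(u): print(v,u[0],u[-1],atz('wrist',(u[0]+u[-1])/2,v,.076))
p,r=pose(); print('tool x/y',r.as_matrix()[:,:2].T)
# clip leg tops (crop 139,430)-(251,430): saddle top z = tcp-.18-.0388+.015.. 
z=p[2]-.2188+.015
print('clip back corners',atz('wrist',220+139/2,460/2,z),atz('wrist',220+251/2,460/2,z))
```

```text
edge [0.5357 0.0523 0.06  ]
10 316 353 [0.5259 0.1034 0.076 ]
40 323 347 [0.5294 0.0821 0.076 ]
80 324 346 [0.5339 0.052  0.076 ]
120 324 346 [0.5386 0.0199 0.076 ]
150 325 345 [ 0.5424 -0.0056  0.076 ]
180 324 349 [ 0.5476 -0.0322  0.076 ]
200 325 344 [ 0.5486 -0.051   0.076 ]
tool x/y [[-0.1306  0.9914 -0.    ]
 [ 0.9914  0.1306  0.0001]]
clip back corners [ 0.5148 -0.037   0.1941] [ 0.5465 -0.0328  0.1941]
```

Run:
```python
from h import *
s=plan([.5334,.0515,.335],1.714,4)
s=plan([.5334,.0515,.302],1.714,2,start=s)
```

```text
T [[0.58, 0.09, 0.39], [0.58, 0.09, 0.39], [0.58, 0.1, 0.4], [0.58, 0.09, 0.39]]
W [[0.0, 0.0, -0.03], [0.0, 0.0, -0.03], [0.0, 0.0, -0.03], [0.0, 0.0, -0.03]]
end [0.5333 0.0514 0.3351] [3.1415 0.     1.7138]
T [[0.0, 0.0, 0.41], [0.0, 0.0, 0.42]]
W [[0.0, 0.0, -0.0], [0.0, 0.0, -0.0]]
end [0.5333 0.0514 0.3019] [3.1415 0.     1.7138]
```

>>> play_rows:
  translation:
    - [0.58,0.09,0.39]
    - [0.58,0.09,0.39]
    - [0.58,0.1,0.4]
    - [0.58,0.09,0.39]
    - [0,0,0.41]
    - [0,0,0.42]
    - [0,0,0]
    - [0,0,0]
  twist:
    - [0,0,-0.03]
    - [0,0,-0.03]
    - [0,0,-0.03]
    - [0,0,-0.03]
    - [0,0,0]
    - [0,0,0]
    - [0,0,0]
    - [0,0,0]
  gripper: [-1,-1,-1,-1,-1,-1,-1,-1]

```text
time: 23.75
tool_pos: [0.5333, 0.0518, 0.3019]
ee_rot: [-3.141, -0.0, 1.715]
wrist_force: [-0.1, 0.2, -0.7]
width: 0.0119
finger_force: 30.0
```

Run:
```python
from h import *
o=robot.get_obs();print(o['tool_pos'],o['ee_rot'],o['width'])
lean()
im=snap('wrist','w5.png')[:,:,::-1]
for n in ['clip_center','bar_center']:
    print(n,[(np.round(r['centre'],4),round(r['score'],2)) for r in robot.spot_point(n,'wrist')][:3])
cv2.imwrite('pics/w5c.png',cv2.resize(im[150:300,220:415],(780,600),interpolation=cv2.INTER_CUBIC))
for v in (100,130,160,190,200): 
    row=im[v].astype(int);m=(row[:,2]<125)&(row[:,2]-row[:,0]>25)&(row[:,1]<80);u=np.nonzero(m)[0];u=u[(u>280)&(u<360)]
    if len(u): print(v,u[0],u[-1],atz('wrist',(u[0]+u[-1])/2,v,.076))
```

```text
[0.5333 0.0518 0.3019] [-3.1412 -0.0001  1.7145] 0.011907474536844558
bar px u 310..372 n=441 slope 0.7976 v345 214.7 v430 282.5
clip_center [(array([0.5377, 0.0506, 0.1082]), 0.83)]
bar_center []
100 300 343 [0.5256 0.1302 0.076 ]
130 301 334 [0.5258 0.113  0.076 ]
160 302 333 [0.5283 0.0952 0.076 ]
190 301 338 [0.5323 0.0767 0.076 ]
200 303 332 [0.532  0.0701 0.076 ]
```

View pics/w5c.png

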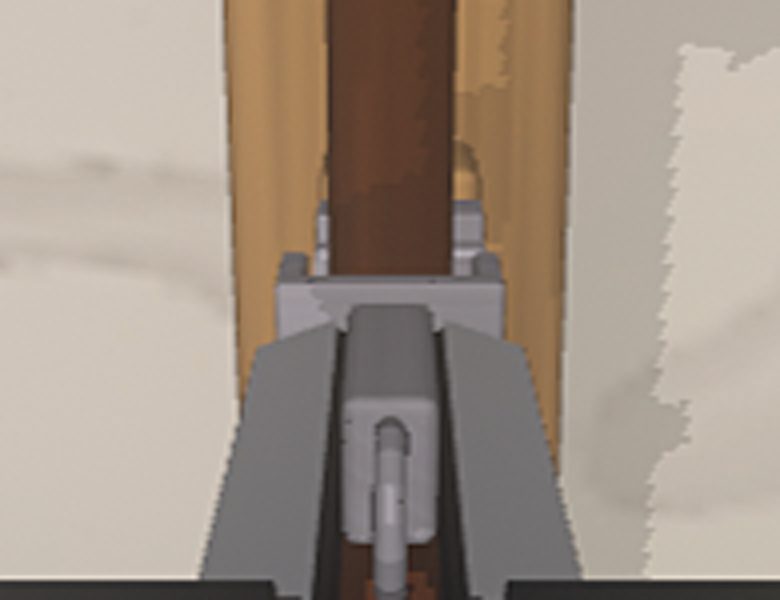

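The bar (crop u 330–452) sits centrally between the clip's legs (inner faces u 308 and 473). I'll lower it.

>>> play_rows:
  translation:
    - [0,0,0.1]
    - [0,0,0.1]
    - [0,0,0.1]
    - [0,0,0.06]
    - [0,0,0.05]
    - [0,0,0]
    - [0,0,0]
  twist:
    - [0,0,0]
    - [0,0,0]
    - [0,0,0]
    - [0,0,0]
    - [0,0,0]
    - [0,0,0]
    - [0,0,0]
  gripper: [-1,-1,-1,-1,-1,-1,-1]

```text
time: 24.65
tool_pos: [0.5333, 0.052, 0.2855]
ee_rot: [-3.142, -0.0, 1.715]
wrist_force: [-0.2, 0.5, -0.4]
width: 0.0114
finger_force: 30.0
```

Run:
```python
from h import *
for i in range(4):
    o=robot.get_obs();print(o['tool_pos'],o['wrist_force']); robot.snapshot('side')
```

```text
[0.5333 0.052  0.2855] [-0.2362  0.4715 -0.4173]
[0.5333 0.052  0.2856] [ 0.1941  0.5259 -0.8618]
[0.5333 0.052  0.2857] [ 0.2597 -0.3846 -0.7528]
[0.5333 0.052  0.2857] [ 0.14   -0.7046 -0.0325]
```

>>> play_rows:
  translation:
    - [0,0,0.015]
    - [0,0,0]
    - [0,0,0]
    - [0,0,0]
    - [0,0,0]
    - [0,0,0]
  twist:
    - [0,0,0]
    - [0,0,0]
    - [0,0,0]
    - [0,0,0]
    - [0,0,0]
    - [0,0,0]
  gripper: [-1,-1,-0.65,-0.5,-0.3,-0.3]

```text
time: 25.45
tool_pos: [0.5333, 0.052, 0.285]
ee_rot: [3.141, -0.0, 1.715]
wrist_force: [0.3, -0.1, -0.0]
width: 0.032
finger_force: 0.0
```

>>> play_rows:
  translation:
    - [0,0,-0.1]
    - [0,0,-0.3]
    - [0,0,-0.5]
    - [0,0,-0.8]
    - [0,0,-0.8]
    - [0,0,-0.8]
    - [-0.6,0,0]
    - [-0.8,0,0]
  twist:
    - [0,0,0]
    - [0,0,0]
    - [0,0,0]
    - [0,0,0]
    - [0,0,0]
    - [0,0,0]
    - [0,0,0]
    - [0,0,0]
  gripper: [-0.3,-0.3,-0.3,-0.3,-0.3,-0.3,-0.3,-0.3]

```text
time: 26.25
tool_pos: [0.5412, -0.003, 0.4204]
ee_rot: [3.136, 0.001, 1.718]
wrist_force: [-0.1, -0.9, -0.5]
width: 0.0328
finger_force: 0.0
```

>>> play_rows:
  translation:
    - [-0.8,0,0]
    - [-0.8,0,0]
    - [-0.5,0,0]
    - [0,0,0]
    - [0,0,0]
  twist:
    - [0,0,0]
    - [0,0,0]
    - [0,0,0]
    - [0,0,0]
    - [0,0,0]
  gripper: [-0.3,-0.3,-0.3,-0.3,-0.3]

```text
time: 26.75
tool_pos: [0.5533, -0.0865, 0.4176]
ee_rot: [3.141, -0.0, 1.714]
wrist_force: [-0.3, -0.7, -0.2]
width: 0.0326
finger_force: 0.0
```

Run:
```python
from h import *
o=robot.get_obs();print(o['tool_pos'],o['ee_rot'],o['width'])
lean();lean('s6.png')
im=snap('wrist','w6.png')[:,:,::-1]; robot.snapshot('scene')
for c in('wrist','side','scene'):
  for n in ['clip_center','bar_center','stand_edge']:
    print(c,n,[(np.round(r['centre'],4),round(r['score'],2)) for r in robot.spot_point(n,c)][:3])
lean()
u,v=map(int,proj('wrist',[.5345,.052,.08])); a=cv2.resize(im[max(0,v-75):v+75,u-75:u+75],(400,400)) 
b=cv2.imread('pics/s6.png')[180:270,300:440];b=cv2.resize(b,(400,200+57))
cv2.imwrite('pics/f.png',np.hstack([a,cv2.copyMakeBorder(b,0,143,0,0,0)]))
```

```text
[ 0.5533 -0.0865  0.4176] [ 3.1406 -0.0005  1.7141] 0.03256820820738164
bar px u 310..372 n=506 slope 0.4953 v345 209.0 v430 251.1
bar px u 310..372 n=503 slope 0.4916 v345 209.1 v430 250.9
wrist clip_center [(array([0.5351, 0.0532, 0.0939]), 0.88)]
wrist bar_center [(array([0.5435, 0.0277, 0.0686]), 0.89), (array([0.5357, 0.0542, 0.0655]), 0.44)]
wrist stand_edge [(array([0.5359, 0.0481, 0.0579]), 0.81)]
side clip_center [(array([ 0.3843, -0.3839,  0.0295]), 0.56), (array([0.5339, 0.053 , 0.0888]), 0.45)]
side bar_center [(array([0.5385, 0.0267, 0.0657]), 0.75)]
side stand_edge [(array([0.5367, 0.0524, 0.0632]), 0.68)]
scene clip_center [(array([ 0.3875, -0.3839,  0.0235]), 0.75), (array([0.5316, 0.0533, 0.0937]), 0.5)]
scene bar_center [(array([0.5379, 0.032 , 0.0682]), 0.57)]
scene stand_edge [(array([0.5395, 0.0522, 0.0582]), 0.96), (array([0.5331, 0.0541, 0.0923]), 0.72), (array([ 0.6429, -0.1079, -0.0009]), 0.37)]
bar px u 310..372 n=504 slope 0.4914 v345 209.1 v430 250.8
```

View pics/f.png

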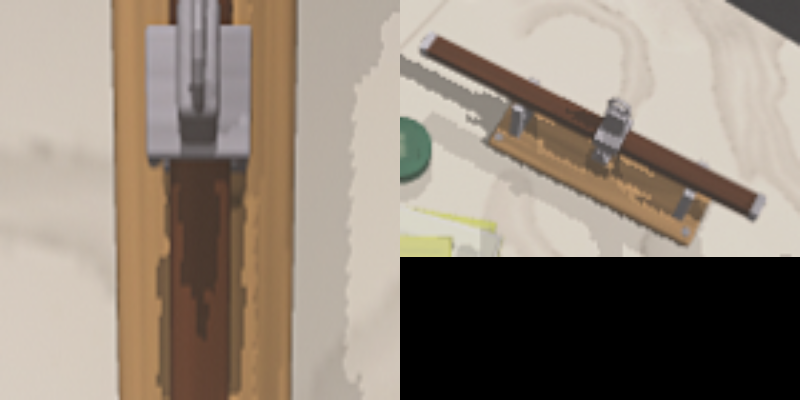

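The picture shows the clip seated astride the level bar, right above the edge (left panel about (200,90)). Its centre is at about (0.534, 0.053), with the edge at (0.536, 0.052). The bar's slope is steady at 0.49, which is level.

```bash
python3 -c "
from h import *
lean(); print(robot.close_job())"
```

```text
bar px u 310..372 n=509 slope 0.4915 v345 209.1 v430 250.8
the job is handed in; nothing more can be done
None
```

The bar stays level on the steel edge by itself, the clip sits astride it about 1 mm from the edge's measured centre, and the job was handed in at about 27 s; no verdict came back.

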